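# Test and reset the desk safety switch

## Task

Check the desk's safety switch: on the unit that has a round test button, press the button so that its lever drops, then lift that lever back up until it clicks and stays up by itself. Be gentle: do not force the button or the lever against their stops. Leave the neighbouring unit without a button and the mug, tape roll and calculator as they are.

Things in the scene. Friction and masses are not known exactly. Their poses are not given: they have to be found in the camera images.
- test_unit: Grey desk safety switch, fixed to the desk, 106 x 196 mm, 100 mm high, black plinth. Origin: centre of its underside; x points to its back (front faces -x), z up, y as in the world at yaw 0. A lever stands out of its front (at y = +45 mm); a round push button sits on its top (at x = +5, y = -45 mm). It may stand left or right of the plain unit.
- test_button (a joint): Round grey test button, 26 mm across, on a black 42 mm collar; its top is 124 mm above the desk, the collar's 111 mm (unit frame x = +5, y = -45 mm). Pressed straight down. Value in m: 0 = up, 0.009 = hard stop. Sprung: 2 N at first, about 5 N fully in. The lever drops at 3 to 7 mm. Springs back when let go.
- lever_bar (a point): Middle of the lever's crossbar (black round bar, 16 mm thick, 48 mm long, level, along the unit's y), which stands in front of the unit at the end of a 10 mm round stem. Up: bar 138 to 158 mm above the desk. Dropped: 92 to 107 mm, nothing under it. The lever falls by its own weight: 1 to 3.5 N at the bar to lift it, some 3 N more just before it clicks.
- lever_pivot (a point): Pivot of the lever on test_unit, 85 mm above the desk (unit frame x = -38, y = +45 mm), axis along the unit's y; the bar's middle swings round it at 85 mm, in front of the unit. Up, the stem rises 39 to 58 degrees above level towards the robot; dropped, 5 to 15 degrees. A finger pushing it up from below rubs on the bar: steep fingers can jam under it unless drawn back along themselves while lifting, so that the bar slides towards their tips.
- lever_stem (a point): Mid-stem, half-way from pivot to bar. The catch gives under the lever's unknown weight, so the lever rests 2 to 10 degrees below where it must be lifted to click, and the whole swing differs by up to 4 degrees: the click cannot be foretold from positions. 3 degrees past the click is a hard stop (sharp rise in force); lifted to it, the lever has clicked and then sinks on to the catch.
- plain_unit: Neighbouring unit with the same grey housing (106 x 196 x 100 mm, origin at the centre of its underside, axes as test_unit) and the same lever, which stands up, but a flat cover plate in place of the button. Fixed; leave alone.
- plain_bar (a point): Middle of the plain unit's lever crossbar (same lever, up, 54 degrees above level). Stays where it is.
- coffee_mug: White mug with a blue band, 80 mm across, 102 mm high, on a coaster behind. Origin: centre of its underside. Bystander.
- tape_roll: Roll of tape lying flat, 96 mm across, 25 mm high. Origin: centre of its underside. Bystander.
- calculator: Pocket calculator lying flat, 122 x 74 x 12 mm. Origin: centre of its underside. Bystander.

How it is judged:
On the way, in this order (a step that is already met when the one before it is completed fails the run):
1. the test button is pressed in (value of joint test_button above 0.003 m).
2. the lever has dropped (z of lever_bar in the frame of test_unit below 0.112 m), for 0.2 s.
At the end, for the whole second after the job is handed in: the test unit's lever stands up again on its catch by itself (crossbar more than 128 mm above the unit's underside), the button is out again, the plain unit's lever has not moved by 12 mm (z of lever_bar in the frame of test_unit above 0.128 m and value of joint test_button below 0.002 m and distance of plain_bar from where it was at the start of the episode below 0.012 m); the robot touches nothing.
It fails at once if the button is pressed with more than 35 N (contact force between test_button and anything else above 35 N).
It fails at once if the lever is forced with more than 35 N (contact force between lever and the arm above 35 N).
It fails at once if the lever is forced with more than 35 N (contact force between lever and the fingers above 35 N).
It fails at once if the plain unit's lever is moved (distance of plain_bar from where it was at the start of the episode above 0.012 m).
It fails at once if the mug, tape roll or calculator is displaced by 30 mm (distance of any of coffee_mug, tape_roll, calculator from where it was at the start of the episode above 0.03 m).
It also fails if it takes over 42 s, if anything falls off the work surface, if the arm or the gripper's body presses on something with over 40 N, if the wrist force passes 120 N, or if a joint passes its speed limit or range.

## Robot

A 7-joint arm with a two-finger parallel gripper is mounted at the origin on a cart in front of the work surface, level with it; the furniture and walls round the work are solid. World frame = base frame: x ahead of the robot, y to its left, z up, the work surface at z = 0. Lengths are in m, angles in rad, forces in N, time in s.
With the tool pointing down it reaches from about 0.35 to 0.9 m from the base axis. Payload 8.1 kg.
Tool frame: the origin (TCP) lies on the centre line of the jaws, within the pads' length; the fingertips stand 19 mm ahead of it and the grasp point (between the pads) is the TCP (arm.tip_reach is the distance from the TCP to the fingertips, in m); z points along the fingers, y is the line along which they close (so a half turn about z gives the same grasp; the last joint's range is limited). The gripper opens to 92 mm and grips with 3 to 60 N. Pads are 19 mm wide; open, the fingers measure 130 mm over their backs; the gripper's body (75 mm by 190 mm) begins 47 mm behind the grasp point.
Start: joints at [-1.399, 0.434, 0.025, 1.573, -0.012, 1.134, -0.075], TCP at [0.17, 0.602, 0.246] pointing down, gripper open.
Joint ranges: [-2.62, 2.62], [-0.44, 2.09], [-1.27, 1.32], [0.08, 2.57], [-1.32, 4.46], [0.12, 2], [-2.74, 2.74]. Speed limits (rad/s): [2.22, 2.22, 3.01, 3.01, 3.14, 3.14, 3.14].

## Interface

Orientations are given as a rotation vector (axis times angle).
In Python, from cell import arm gives the robot as it stands.
- The arm moves only by the tool arm_command, never from a script. Its argument "targets" is a list that holds one entry, the list of rows, each a list of 6 numbers: the shift along the tool's x, y, z in m, then the turn, a rotation vector about the tool's x, y, z in rad. A call has 1 to 10 rows; each row shifts and turns the commanded pose from where the row before left it, along the tool's axes as they then stand; what a row does not reach is not made up. A row lasts 1/8 s, in which the tool goes at most 62.5 mm and 10.7 degrees, less where a joint would pass 70% of its speed; a pose out of reach is approached as far as the arm can. A call with a gripper value outside its range is refused whole. "jaw" is the finger opening in m, from 0 to 0.0918, set as the call begins (left out, the last holds). The fingers move at their own pace and stop on an object; "newtons" is the grip in N (left out, the last holds). Time passes only in rows, so rows that do not move let the fingers close. It gives the time, the measured TCP pose, the force, the opening and the grip force at its end, in the units of the state.
- arm.observe(): the state, without advancing time (a new reading comes with each control period).
- arm.get_image(name): name is "scene" or "top" or "wrist"; returns a dict with "pixels" (400x640x3 uint8, red, green, blue), "z_map" (400x640 float32, m along the optical axis (not along the pixel's ray), 0 where there is no reading), "fx", "fy", "cx", "cy" (pixels), "xyz" and "rotation" of the camera in the world; the wrist camera has in their place "T_tool_cam" (4x4, takes a point from camera to tool coordinates, whose origin is the TCP and whose axes are the flange's). Camera axes: x right, y down, z forward; pixel columns grow to the right and rows downward; lengths in m; the calibration is good to about 2 mm. The wrist camera is an equidistant fisheye: a pixel r from the principal point sees the ray r / f radians off the axis. A picture is of the moment at which its call begins: read the wrist's pose just before it.
- arm.sign_off(): hands the job in; it is judged then, once.
The state is a dict: "clock": time; "joints": joint angles; "dq": joint speeds; "joint_efforts": joint torques, N m; "position": TCP position; "ee_rot": TCP orientation; "force": force on the tool from outside, world axes, zero at the start; "ft_torque": the same for the moment, N m; "width": opening from 0.0 (shut) to 1.0 (fully open); "gripper_force": force on a finger pad.
Only numpy, scipy, OpenCV 4.12 (cv2) and the standard library are available. Lean on these libraries where they do the work, as an engineer would, in place of code of your own. Each camera call takes 0.05 s, during which the arm holds its last target. There are 200 camera calls.

## Working session

There is one attempt and no reset: what is moved stays moved. The work goes in short steps, Python scripts to look and compute and a tool call to move; the robot and the scene stay as the last step left them, time stands still between calls to the robot, and variables do not carry over. Pictures are saved under pics/ and viewed, at most 10 in all, crops included, and the job is handed in when it is done.

Besides the shell and the picture viewer there is one more tool, called after ">>>" by a JSON object that holds its "name" and its "arguments", one argument or row to a line. arm_command: Moves the arm, as the interface text tells. Its arguments: {"type":"object","properties":{"targets":{"type":"array","items":{"type":"array","items":{"type":"array","items":{"type":"number"}}}},"jaw":{"type":"number"},"newtons":{"type":"number"}},"required":["targets"]}

```bash
mkdir -p pics; python3 - <<'E'
from cell import arm
import cv2,numpy as np
s=arm.observe();print(s)
for n in("scene","top"):
    im=arm.get_image(n);cv2.imwrite(f"pics/{n}0.png",im["pixels"][:,:,::-1])
    np.savez(f"{n}0.npz",**im)
    print(n,{k:im[k] for k in("fx","fy","cx","cy","xyz","rotation")})
E
```

```text
{'clock': 0.0, 'joints': array([-1.39859569,  0.4352176 ,  0.02499671,  1.57407283, -0.01161888,
        1.13402151, -0.0751177 ]), 'dq': array([-9.95655673e-04, -2.37134136e-04,  9.28580891e-04, -3.58032543e-04,
       -5.83832199e-05,  2.29164540e-03,  2.16590113e-03]), 'joint_efforts': array([ 1.70365252e-04, -6.67864609e+01,  9.84794386e-01, -3.14452565e+01,
       -6.07695244e-02,  4.29816486e-02,  1.53826068e-04]), 'position': array([0.16952684, 0.6010729 , 0.24495796]), 'ee_rot': array([-4.30469467e-01, -3.11187863e+00,  2.46900450e-03]), 'force': array([-0.25919744,  0.99799387, -0.5332928 ]), 'ft_torque': array([ 0.00938552, -0.03495168, -0.01753588]), 'gripper_force': 0.0, 'width': 0.9943713244805358}
scene {'fx': 376.3022292711981, 'fy': 376.3022292711981, 'cx': 321.6677205379707, 'cy': 203.26433244422415, 'xyz': array([ 0.10396104, -0.55130412,  0.81090434]), 'rotation': array([-2.17703398,  0.81020161, -0.36167293])}
top {'fx': 420.1967518807622, 'fy': 420.1967518807622, 'cx': 327.8891757658915, 'cy': 200.39517267614735, 'xyz': array([0.45749436, 0.05702886, 1.42573002]), 'rotation': array([-2.17955295,  2.13475289, -0.13003304])}
```

View pics/scene0.png

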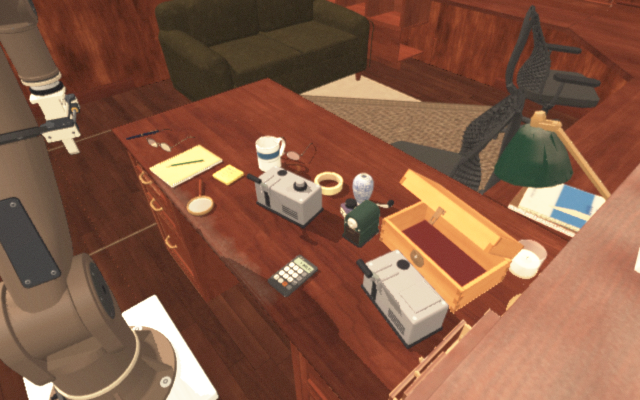

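View pics/top0.png

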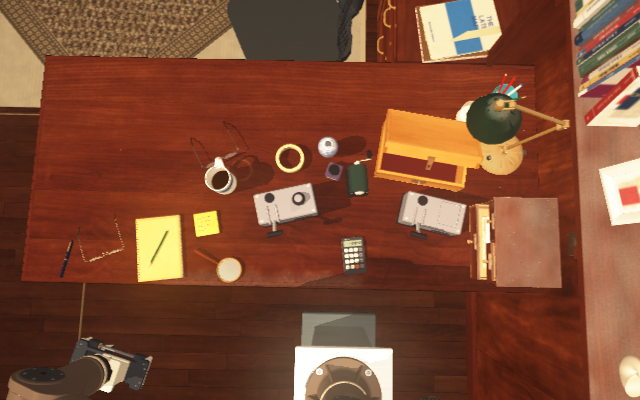

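The left unit (top view about (285,205)) carries the round button at about (299,198), and its lever bar is at about (273,233). The plain unit is on the right at (432,214). The calculator is at (353,255), the mug at (220,178) and the tape roll at (290,157).

```bash
cat > h.py <<'E'
import numpy as np,cv2
from scipy.spatial.transform import Rotation as R
def cloud(im):
    z=im["z_map"];v,u=np.mgrid[:400,:640]
    p=np.dstack([(u-im["cx"])/im["fx"]*z,(v-im["cy"])/im["fy"]*z,z])
    return p@R.from_rotvec(im["rotation"]).as_matrix().T+im["xyz"]
E
python3 - <<'E'
from h import *
for n,boxes in(("top",[(240,170,330,240),(390,180,480,240)]),("scene",[(245,160,330,230),(355,245,450,345)])):
    d=np.load(n+"0.npz");P=cloud(d);hsv=cv2.cvtColor(d["pixels"],cv2.COLOR_RGB2HSV)
    for b in boxes:
        q=P[b[1]:b[3],b[0]:b[2]].reshape(-1,3);h=hsv[b[1]:b[3],b[0]:b[2]].reshape(-1,3)
        t=q[(abs(q[:,2]-.1)<.006)&(h[:,1]<70)&(h[:,2]>90)]
        print(n,"top",len(t),np.median(t[:,2]),cv2.minAreaRect(t[:,:2].astype(np.float32)))
        t=q[(q[:,2]>.112)&(q[:,2]<.135)&(h[:,1]<80)&(h[:,2]>70)];print("button",len(t),t.mean(0),t.std(0)) 
        t=q[(q[:,2]>.12)&(h[:,2]<70)];print("dark",len(t),t.mean(0),t.min(0),t.max(0)) if len(t) else 0
E
```

```text
top top 1514 0.10127233244634448 ((0.605708658695221, 0.19772860407829285), (0.10325849056243896, 0.187155082821846), 13.452242851257324)
button 105 [0.60928379 0.16949184 0.1209927 ] [0.03288617 0.02787555 0.00566416]
dark 49 [0.50961894 0.21644749 0.18430404] [0.45749436 0.05702886 0.15121184] [0.52069916 0.24258439 1.42573002]
top top 1566 0.10172366299729696 ((0.588005542755127, -0.27308911085128784), (0.18869128823280334, 0.10204581171274185), 77.87679290771484)
button 16 [ 0.5438323  -0.21618764  0.12162764] [0.0068956  0.0029342  0.00696351]
dark 49 [ 0.51510342 -0.21196859  0.16108827] [ 0.50530498 -0.23549043  0.1546255 ] [ 0.52587884 -0.19030919  0.16700213]
scene top 1110 0.10011267355580178 ((0.6066209077835083, 0.19571048021316528), (0.10850434750318527, 0.18959130346775055), 15.087315559387207)
button 75 [0.60918103 0.16353359 0.12030549] [0.03192281 0.02676838 0.00451375]
dark 40 [0.47686585 0.15889971 0.20511894] [ 0.10396104 -0.55130412  0.14983666] [0.51991932 0.23765116 0.81090434]
scene top 2833 0.10036792428143915 ((0.5869390964508057, -0.2760574221611023), (0.18913553655147552, 0.10480765998363495), 77.1419448852539)
button 14 [ 0.54167727 -0.22244518  0.12028976] [0.00326275 0.00155884 0.00493675]
dark 59 [ 0.50649951 -0.22212605  0.17076158] [ 0.10396104 -0.55130412  0.15339634] [ 0.52356643 -0.19325085  0.81090434]
```

```bash
cat >> h.py <<'E'
YAW=np.radians(14.)
def goal(yaw=YAW): # tool down, tool y along unit y, tool x along -unit x
    c,s=np.cos(yaw),np.sin(yaw)
    return R.from_matrix(np.array([[-c,-s,0],[-s,c,0],[0,0,-1]]))
def plan(s,pos,rot=None):
    r0=R.from_rotvec(s["ee_rot"]); rot=rot or goal()
    print("pos",s["position"].round(4),"turn deg",np.degrees((r0.inv()*rot).as_rotvec()).round(2),"rad",(r0.inv()*rot).as_rotvec().round(4))
    print("shift after turn",rot.inv().apply(np.array(pos)-s["position"]).round(4))
E
python3 - <<'E'
from h import *
from cell import arm
plan(arm.observe(),[.6217,.1546,.24])
E
```

```text
pos [0.1695 0.6011 0.245 ] turn deg [-8.000e-02 -1.000e-02 -2.975e+01] rad [-1.400e-03 -2.000e-04 -5.192e-01]
shift after turn [-0.3307 -0.5426  0.005 ]
```

>>> {"name": "arm_command", "arguments": {
  "targets": [
    [[0, 0, 0, 0, 0, -0.173], [0, 0, 0, 0, 0, -0.173], [0, 0, 0, 0, 0, -0.173], [-0.0254, -0.0417, 0, 0, 0, 0], [-0.0254, -0.0417, 0, 0, 0, 0], [-0.0254, -0.0417, 0, 0, 0, 0], [-0.0254, -0.0417, 0, 0, 0, 0], [-0.0254, -0.0417, 0, 0, 0, 0], [-0.0254, -0.0417, 0, 0, 0, 0], [-0.0254, -0.0417, 0, 0, 0, 0]]
  ],
  "jaw": 0,
  "newtons": 12
}}

```text
clock: 1.35
position: [0.4136, 0.3599, 0.2455]
ee_rot: [0.383, -3.118, 0.0]
force: [-0.2, 1.4, 0.1]
width: 0.005
gripper_force: 0.0
```

>>> {"name": "arm_command", "arguments": {
  "targets": [
    [[-0.0254, -0.0417, 0, 0, 0, 0], [-0.0254, -0.0417, 0, 0, 0, 0], [-0.0254, -0.0417, 0, 0, 0, 0], [-0.0254, -0.0417, 0, 0, 0, 0], [-0.0254, -0.0417, 0, 0, 0, 0], [-0.0254, -0.0417, 0, 0, 0, 0], [0, 0, 0, 0, 0, 0], [0, 0, 0, 0, 0, 0]]
  ]
}}

```text
clock: 2.35
position: [0.6205, 0.1557, 0.2452]
ee_rot: [0.382, -3.117, -0.001]
force: [0.2, 0.3, 0.2]
width: 0.006
gripper_force: 0.0
```

```bash
python3 - <<'E'
from h import *
from cell import arm
s=arm.observe();print(s["force"],s["width"],s["clock"],s["joints"]);plan(s,[.6217,.1546,.16])
im=arm.get_image("wrist");np.savez("w1.npz",pos=s["position"],rot=s["ee_rot"],**im)
cv2.imwrite("pics/w1.png",im["pixels"][:,:,::-1]);print(im["T_tool_cam"],im["fx"],im["cx"],im["cy"])
E
```

```text
[0.16056394 0.31848246 0.16754051] 0.005938804725823788 2.35 [-0.40524701  0.4591771   0.11382856  1.53944811 -0.05594431  1.14730366
  1.53484435]
pos [0.6205 0.1557 0.2452] turn deg [ 0.03 -0.07 -0.01] rad [ 0.0006 -0.0012 -0.0002]
shift after turn [-0.0009 -0.0014  0.0852]
[[-6.19255497e-04 -9.66342414e-01 -2.57258539e-01  6.88108638e-02]
 [ 9.99999803e-01 -5.71189876e-04 -2.61567108e-04 -1.03735086e-03]
 [ 1.05819917e-04 -2.57258650e-01  9.66342577e-01 -1.39463310e-01]
 [ 0.00000000e+00  0.00000000e+00  0.00000000e+00  1.00000000e+00]] 309.70691628693146 322.47798900477653 196.35004244894614
```

View pics/w1.png

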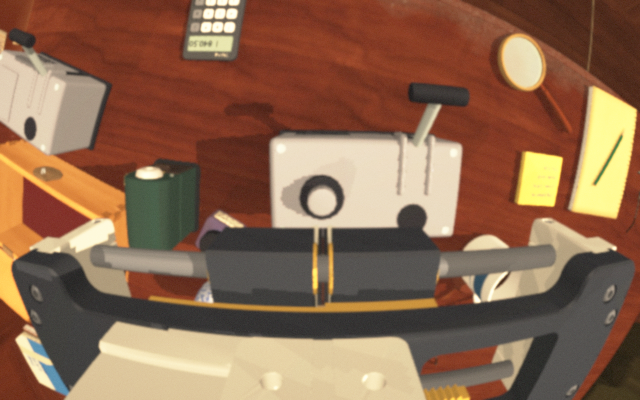

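The wrist view shows the button's light top centred at about (323,197) and the crossbar running from (411,92) to (468,97). The fingers are closed.

```bash
cat >> h.py <<'E'
def wray(d,u,v,pos,rot):
    x,y=(u-d["cx"])/d["fx"],(v-d["cy"])/d["fy"];r=np.hypot(x,y)+1e-9
    ray=np.array([x/r*np.sin(r),y/r*np.sin(r),np.cos(r)]);T=d["T_tool_cam"];Rt=R.from_rotvec(rot)
    return Rt.apply(T[:3,3])+pos,Rt.apply(T[:3,:3]@ray),ray[2]
def onz(d,u,v,z,pos,rot):
    o,w,_=wray(d,u,v,pos,rot);return o+w*(z-o[2])/w[2]
def ondepth(d,u,v,pos,rot):
    o,w,c=wray(d,u,v,pos,rot);return o+w*d["z_map"][v,u]/c
E
python3 - <<'E'
from h import *
d=np.load("w1.npz");a=(d["pos"],d["rot"])
g=d["pixels"][170:222,298:348].astype(int).min(2)
m=(g>150).astype(np.uint8);cv2.imwrite("pics/m.png",m*255)
n,l,st,c=cv2.connectedComponentsWithStats(m);k=l[27,25];print(st[k],c[k])
u,v=c[k]+[298,170];print("button",u,v,onz(d,u,v,.124,*a),ondepth(d,int(u),int(v),*a))
for u,v in((415,92),(428,93),(440,94),(452,95),(464,96)):print("bar top",ondepth(d,u,v,*a))
t=np.array([ondepth(d,u,v,*a) for u in range(260,470,3) for v in range(130,226,3)])
t=t[abs(t[:,2]-.1)<.004];print(len(t),cv2.minAreaRect(t[:,:2].astype(np.float32)))
E
```

```text
[ 11  19  27  26 569] [23.89279438 31.37609842]
button 321.89279437609844 201.37609841827768 [0.62571542 0.15541241 0.124     ] [0.62563959 0.15458827 0.1237527 ]
bar top [0.51843743 0.19947943 0.15968846]
bar top [0.51616784 0.20914486 0.16073122]
bar top [0.51368996 0.21885768 0.15996564]
bar top [0.5109773  0.22903651 0.15887323]
bar top [0.50853238 0.23860139 0.16006562]
1605 ((0.6014016270637512, 0.19533565640449524), (0.08879426121711731, 0.18737724423408508), 13.433587074279785)
```

>>> {"name": "arm_command", "arguments": {
  "targets": [
    [[-0.0028, -0.001, 0.03, 0, 0, 0], [0, 0, 0.03, 0, 0, 0], [0, 0, 0.025, 0, 0, 0], [0, 0, 0.01, 0, 0, 0], [0, 0, 0.003, 0, 0, 0], [0, 0, 0, 0, 0, 0], [0, 0, 0, 0, 0, 0]]
  ]
}}

```text
clock: 3.28
position: [0.6245, 0.1553, 0.1487]
ee_rot: [-0.382, 3.117, 0.001]
force: [-0.2, -0.1, 1.0]
width: 0.004
gripper_force: 0.0
```

>>> {"name": "arm_command", "arguments": {
  "targets": [
    [[0, 0, 0.001, 0, 0, 0], [0, 0, 0.001, 0, 0, 0], [0, 0, 0.001, 0, 0, 0], [0, 0, 0.001, 0, 0, 0], [0, 0, 0, 0, 0, 0]]
  ]
}}

```text
clock: 3.9
position: [0.6239, 0.155, 0.1436]
ee_rot: [0.382, -3.118, -0.0]
force: [-0.6, 0.6, -0.6]
width: 0.007
gripper_force: 0.0
```

>>> {"name": "arm_command", "arguments": {
  "targets": [
    [[0, 0, 0.001, 0, 0, 0], [0, 0, 0.001, 0, 0, 0], [0, 0, 0.001, 0, 0, 0], [0, 0, 0.001, 0, 0, 0], [0, 0, 0, 0, 0, 0]]
  ]
}}

```text
clock: 4.53
position: [0.6241, 0.155, 0.1398]
ee_rot: [-0.382, 3.118, -0.0]
force: [-0.8, -1.3, 2.0]
width: 0.001
gripper_force: 1.1
```

>>> {"name": "arm_command", "arguments": {
  "targets": [
    [[0, 0, 0.001, 0, 0, 0], [0, 0, 0.001, 0, 0, 0], [0, 0, 0, 0, 0, 0]]
  ]
}}

```text
clock: 4.9
position: [0.6241, 0.155, 0.1376]
ee_rot: [-0.382, 3.118, -0.0]
force: [-0.3, -0.5, 3.0]
width: 0.008
gripper_force: 1.6
```

```bash
python3 - <<'E'
from h import *
from cell import arm
s=arm.observe();print(s["force"],s["position"],s["clock"])
im=arm.get_image("scene");np.savez("s2.npz",**im)
cv2.imwrite("pics/s2.png",cv2.resize(im["pixels"][130:260,200:360,::-1],None,fx=4,fy=4))
E
```

```text
[-0.25727755 -0.54670911  3.02771259] [0.6240978  0.15499676 0.1376417 ] 4.9
```

View pics/s2.png

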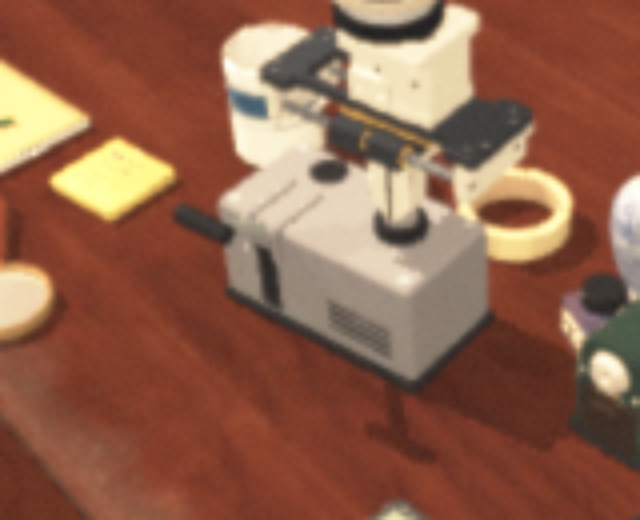

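The fingers are on the button at crop (400,225), and the bar is at about (200,222), lower than before (scene (250,185)). I'll measure its height to confirm.

```bash
python3 - <<'E'
from h import *
for n in("scene0","s2"):
    d=np.load(n+".npz");P=cloud(d);b=(243,170,262,194)
    q=P[b[1]:b[3],b[0]:b[2]].reshape(-1,3);g=d["pixels"][b[1]:b[3],b[0]:b[2]].reshape(-1,3).max(1)
    t=q[(g<60)&(q[:,2]>.06)&(q[:,0]>.3)&(q[:,0]<.54)];print(n,len(t),t.mean(0),t.min(0),t.max(0))
E
```

```text
scene0 10 [0.50964071 0.20859435 0.15562024] [0.5009053  0.19479667 0.15383028] [0.51735134 0.23532934 0.15891737]
s2 22 [0.49405988 0.20623307 0.13897346] [0.48693585 0.19150862 0.13142608] [0.50458042 0.23133227 0.14267936]
```

>>> {"name": "arm_command", "arguments": {
  "targets": [
    [[0, 0, 0, 0, 0, 0], [0, 0, 0, 0, 0, 0], [0, 0, 0, 0, 0, 0]]
  ]
}}

```text
clock: 5.32
position: [0.6241, 0.155, 0.1378]
ee_rot: [-0.382, 3.118, 0.0]
force: [0.1, -1.3, 3.2]
width: 0.006
gripper_force: 1.6
```

```bash
python3 - <<'E'
from h import *
from cell import arm
s=arm.observe();print(s["force"],s["position"],s["clock"])
im=arm.get_image("scene");np.savez("s3.npz",**im)
cv2.imwrite("pics/s3.png",cv2.resize(im["pixels"][130:260,200:360,::-1],None,fx=4,fy=4))
d=im;P=cloud(d);b=(235,170,262,210)
q=P[b[1]:b[3],b[0]:b[2]].reshape(-1,3);g=d["pixels"][b[1]:b[3],b[0]:b[2]].reshape(-1,3).max(1)
t=q[(g<60)&(q[:,2]>.06)&(q[:,0]>.3)&(q[:,0]<.54)];print(len(t),t.mean(0),t.min(0),t.max(0))
E
```

```text
[ 0.09038807 -1.27883848  3.1943537 ] [0.6240818  0.15503583 0.1378216 ] 5.325
25 [0.47899646 0.20562344 0.10647508] [0.47087905 0.18814554 0.09965186] [0.49037887 0.22993402 0.11256349]
```

The lever has dropped, with the bar centre at about z 0.104. I'll let go of the button and move above the bar with the jaws open.

>>> {"name": "arm_command", "arguments": {
  "targets": [
    [[0, 0, -0.005, 0, 0, 0], [0, 0, -0.02, 0, 0, 0], [0, 0, -0.035, 0, 0, 0], [0, 0, -0.04, 0, 0, 0], [0.031, 0.0223, 0, 0, 0, 0], [0.031, 0.0223, 0, 0, 0, 0], [0.031, 0.0223, 0, 0, 0, 0], [0.031, 0.0223, 0, 0, 0, 0], [0, 0, 0, 0, 0, 0], [0, 0, 0, 0, 0, 0]]
  ]
}}

```text
clock: 6.62
position: [0.4825, 0.2114, 0.238]
ee_rot: [-0.382, 3.118, -0.0]
force: [-0.2, -0.2, -0.3]
width: 0.003
gripper_force: 0.0
```

>>> {"name": "arm_command", "arguments": {
  "targets": [
    [[0, 0, 0, 0, 0, 0], [0, 0, 0, 0, 0, 0], [0, 0, 0, 0, 0, 0]]
  ],
  "jaw": 0.09
}}

```text
clock: 7.0
position: [0.4825, 0.2113, 0.2376]
ee_rot: [0.381, -3.118, 0.0]
force: [-0.2, -1.1, -0.4]
width: 0.28
gripper_force: 0.0
```

```bash
python3 - <<'E'
from h import *
from cell import arm
s=arm.observe();print(s["force"],s["width"],s["clock"],s["joints"]);plan(s,[.4815,.2114,.105])
im=arm.get_image("wrist");np.savez("w2.npz",pos=s["position"],rot=s["ee_rot"],**im)
cv2.imwrite("pics/w2.png",im["pixels"][:,:,::-1])
E
```

```text
[-0.24322254 -1.10969202 -0.44004586] 0.28002864348424716 7.0 [-0.57227016  0.28210717  0.07325849  1.8271471  -0.0236316   1.03341255
  1.32439473]
pos [0.4825 0.2113 0.2376] turn deg [-0.01 -0.01 -0.05] rad [-0.0001 -0.0002 -0.001 ]
shift after turn [0.0009 0.0003 0.1326]
```

View pics/w2.png

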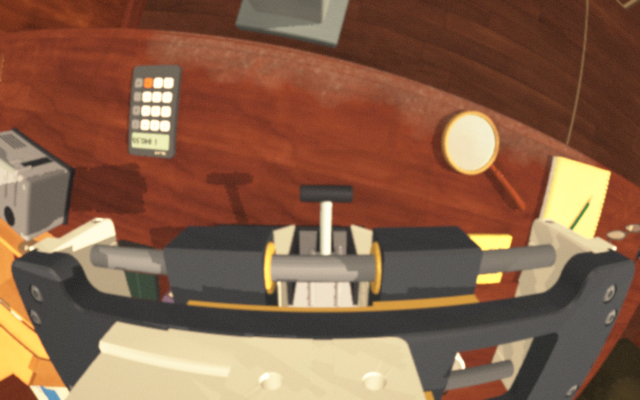

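The dropped bar spans (299,193) to (353,193), and the jaws are still opening.

```bash
python3 - <<'E'
from h import *
d=np.load("w2.npz");a=(d["pos"],d["rot"])
g=d["pixels"][180:200,290:362].max(2);vs,us=np.where(g<55);vs+=180;us+=290
print(us.min(),us.max(),vs.min(),vs.max(),np.median(us),np.median(vs))
for u in(303,315,326,338,349):print(ondepth(d,u,192,*a))
m=(us.min()+us.max())/2
p=onz(d,m,192,.111,*a);print(m,p,goal().inv().apply(p-d["pos"]))
E
```

```text
326 349 186 188 341.5 187.0
[0.48548712 0.19298729 0.10886769]
[0.48260381 0.2033642  0.11009492]
[0.48026348 0.21285728 0.11005354]
[0.47762757 0.22318894 0.11033681]
[0.4752913  0.23273099 0.11020481]
337.5 [0.47758114 0.22268497 0.111     ] [0.00198298 0.01219213 0.12657309]
```

>>> {"name": "arm_command", "arguments": {
  "targets": [
    [[0.001, 0.0015, 0, 0, 0, 0], [0, 0, 0.01, 0, 0, 0], [0, 0, 0.02, 0, 0, 0], [0, 0, 0.02, 0, 0, 0], [0, 0, 0.02, 0, 0, 0], [0, 0, 0, 0, 0, 0], [0, 0, 0, 0, 0, 0]]
  ]
}}

```text
clock: 7.92
position: [0.481, 0.213, 0.1681]
ee_rot: [-0.383, 3.118, 0.0]
force: [0.3, -0.2, 0.2]
width: 0.977
gripper_force: 0.0
```

>>> {"name": "arm_command", "arguments": {
  "targets": [
    [[0, 0, 0.02, 0, 0, 0], [0, 0, 0.02, 0, 0, 0], [0, 0, 0.015, 0, 0, 0], [0, 0, 0.01, 0, 0, 0], [0, 0, 0, 0, 0, 0], [0, 0, 0, 0, 0, 0]]
  ]
}}

```text
clock: 8.68
position: [0.4812, 0.213, 0.1033]
ee_rot: [-0.382, 3.117, 0.001]
force: [0.1, 0.4, -0.4]
width: 0.982
gripper_force: 0.0
```

>>> {"name": "arm_command", "arguments": {
  "targets": [
    [[0, 0, 0, 0, 0, 0], [0, 0, 0, 0, 0, 0], [0, 0, 0, 0, 0, 0], [0, 0, 0, 0, 0, 0], [0, 0, 0, 0, 0, 0], [0, 0, 0, 0, 0, 0], [0, 0, 0, 0, 0, 0], [0, 0, 0, 0, 0, 0]]
  ],
  "jaw": 0.04,
  "newtons": 12
}}

```text
clock: 9.68
position: [0.4805, 0.2138, 0.1028]
ee_rot: [0.384, -3.118, -0.002]
force: [-1.5, 4.9, -0.7]
width: 0.521
gripper_force: 12.0
```

>>> {"name": "arm_command", "arguments": {
  "targets": [
    [[-0.0019, 0, -0.0072, 0, 0, 0], [-0.0025, 0, -0.007, 0, 0, 0], [-0.0031, 0, -0.0067, 0, 0, 0], [0, 0, 0, 0, 0, 0]]
  ]
}}

```text
clock: 10.18
position: [0.4876, 0.2155, 0.1238]
ee_rot: [0.384, -3.118, -0.001]
force: [-1.7, 4.8, -2.0]
width: 0.523
gripper_force: 12.0
```

>>> {"name": "arm_command", "arguments": {
  "targets": [
    [[-0.0037, 0, -0.0065, 0, 0, 0], [-0.0042, 0, -0.0061, 0, 0, 0], [-0.0047, 0, -0.0057, 0, 0, 0], [0, 0, 0, 0, 0, 0]]
  ]
}}

```text
clock: 10.68
position: [0.4996, 0.2184, 0.1419]
ee_rot: [0.384, -3.117, -0.001]
force: [-2.7, 3.8, -1.0]
width: 0.522
gripper_force: 12.0
```

>>> {"name": "arm_command", "arguments": {
  "targets": [
    [[-0.0026, 0, -0.0027, 0, 0, 0], [-0.0026, 0, -0.0026, 0, 0, 0], [0, 0, 0, 0, 0, 0]]
  ]
}}

```text
clock: 11.05
position: [0.5041, 0.2195, 0.1467]
ee_rot: [0.384, -3.116, -0.0]
force: [-3.3, 4.1, -1.4]
width: 0.523
gripper_force: 12.0
```

>>> {"name": "arm_command", "arguments": {
  "targets": [
    [[-0.0016, 0, -0.0015, 0, 0, 0], [-0.0017, 0, -0.0015, 0, 0, 0], [0, 0, 0, 0, 0, 0]]
  ]
}}

```text
clock: 11.42
position: [0.5074, 0.2203, 0.1498]
ee_rot: [0.384, -3.116, -0.001]
force: [-4.2, 4.4, -1.5]
width: 0.519
gripper_force: 12.0
```

>>> {"name": "arm_command", "arguments": {
  "targets": [
    [[-0.0017, 0, -0.0014, 0, 0, 0], [0, 0, 0, 0, 0, 0]]
  ]
}}

```text
clock: 11.68
position: [0.5091, 0.2207, 0.1513]
ee_rot: [0.383, -3.116, -0.001]
force: [-3.5, 3.7, 0.1]
width: 0.52
gripper_force: 12.0
```

>>> {"name": "arm_command", "arguments": {
  "targets": [
    [[-0.0018, 0, -0.0013, 0, 0, 0], [0, 0, 0, 0, 0, 0]]
  ]
}}

```text
clock: 11.92
position: [0.5108, 0.2211, 0.1527]
ee_rot: [0.384, -3.116, -0.001]
force: [-4.1, 4.4, 0.7]
width: 0.524
gripper_force: 12.0
```

>>> {"name": "arm_command", "arguments": {
  "targets": [
    [[-0.0018, 0, -0.0013, 0, 0, 0], [0, 0, 0, 0, 0, 0]]
  ]
}}

```text
clock: 12.18
position: [0.5127, 0.2216, 0.154]
ee_rot: [0.384, -3.116, -0.001]
force: [-4.9, 3.2, 2.2]
width: 0.525
gripper_force: 12.0
```

>>> {"name": "arm_command", "arguments": {
  "targets": [
    [[-0.0006, 0, -0.0017, 0, 0, 0], [0, 0, 0, 0, 0, 0]]
  ]
}}

```text
clock: 12.42
position: [0.5144, 0.222, 0.1557]
ee_rot: [-0.383, 3.118, 0.001]
force: [1.4, 5.3, -4.8]
width: 0.523
gripper_force: 12.0
```

>>> {"name": "arm_command", "arguments": {
  "targets": [
    [[-0.0013, 0, -0.001, 0, 0, 0], [0, 0, 0, 0, 0, 0]]
  ]
}}

```text
clock: 12.68
position: [0.5156, 0.2223, 0.1566]
ee_rot: [-0.383, 3.118, 0.001]
force: [0.9, 6.1, -5.3]
width: 0.519
gripper_force: 12.0
```

>>> {"name": "arm_command", "arguments": {
  "targets": [
    [[-0.0013, 0, -0.0009, 0, 0, 0], [0, 0, 0, 0, 0, 0]]
  ]
}}

```text
clock: 12.92
position: [0.5166, 0.2225, 0.1573]
ee_rot: [0.383, -3.118, -0.001]
force: [0.4, 6.0, -5.5]
width: 0.521
gripper_force: 12.0
```

>>> {"name": "arm_command", "arguments": {
  "targets": [
    [[-0.0015, 0, -0.0004, 0, 0, 0], [0, 0, 0, 0, 0, 0]]
  ]
}}

```text
clock: 13.18
position: [0.5175, 0.2227, 0.1579]
ee_rot: [0.383, -3.117, -0.001]
force: [-2.8, 4.0, -1.9]
width: 0.525
gripper_force: 12.0
```

>>> {"name": "arm_command", "arguments": {
  "targets": [
    [[-0.0013, 0, -0.0007, 0, 0, 0], [0, 0, 0, 0, 0, 0]]
  ]
}}

```text
clock: 13.42
position: [0.5188, 0.223, 0.1587]
ee_rot: [0.383, -3.117, -0.001]
force: [-1.9, 4.6, -0.5]
width: 0.523
gripper_force: 12.0
```

>>> {"name": "arm_command", "arguments": {
  "targets": [
    [[-0.0013, 0, -0.0007, 0, 0, 0], [0, 0, 0, 0, 0, 0]]
  ]
}}

```text
clock: 13.68
position: [0.52, 0.2233, 0.1594]
ee_rot: [0.383, -3.117, -0.001]
force: [-2.7, 4.1, -0.2]
width: 0.522
gripper_force: 12.0
```

>>> {"name": "arm_command", "arguments": {
  "targets": [
    [[-0.0013, 0, -0.0008, 0, 0, 0], [0, 0, 0, 0, 0, 0]]
  ]
}}

```text
clock: 13.92
position: [0.5206, 0.2235, 0.1598]
ee_rot: [0.383, -3.115, -0.0]
force: [-4.1, 3.5, -1.3]
width: 0.521
gripper_force: 12.0
```

>>> {"name": "arm_command", "arguments": {
  "targets": [
    [[-0.0013, 0, -0.0008, 0, 0, 0], [0, 0, 0, 0, 0, 0]]
  ]
}}

```text
clock: 14.18
position: [0.5207, 0.2235, 0.1598]
ee_rot: [0.383, -3.113, 0.001]
force: [-6.3, 3.1, -3.7]
width: 0.524
gripper_force: 12.0
```

>>> {"name": "arm_command", "arguments": {
  "targets": [
    [[-0.0013, 0, -0.0007, 0, 0, 0], [0, 0, 0, 0, 0, 0]]
  ]
}}

```text
clock: 14.42
position: [0.5207, 0.2235, 0.1599]
ee_rot: [0.383, -3.11, 0.002]
force: [-10.1, 3.2, -6.1]
width: 0.521
gripper_force: 12.0
```

Position has stopped advancing and the force has risen to about 12 N, so this is the hard stop and the lever is past the click. I'll back off and open.

>>> {"name": "arm_command", "arguments": {
  "targets": [
    [[0.0013, 0, 0.0007, 0, 0, 0], [0.0013, 0, 0.0008, 0, 0, 0], [0.0013, 0, 0.0008, 0, 0, 0], [0.0013, 0, 0.0008, 0, 0, 0], [0.0013, 0, 0.0008, 0, 0, 0], [0, 0, 0, 0, 0, 0]]
  ]
}}

```text
clock: 15.18
position: [0.5181, 0.2229, 0.1582]
ee_rot: [-0.383, 3.118, 0.001]
force: [-2.1, 4.4, 1.0]
width: 0.521
gripper_force: 12.0
```

>>> {"name": "arm_command", "arguments": {
  "targets": [
    [[0.0013, 0, 0.0008, 0, 0, 0], [0.0013, 0, 0.0009, 0, 0, 0], [0.0013, 0, 0.0009, 0, 0, 0], [0.0013, 0, 0.001, 0, 0, 0], [0, 0, 0, 0, 0, 0]]
  ]
}}

```text
clock: 15.8
position: [0.5133, 0.2217, 0.1548]
ee_rot: [-0.383, 3.117, 0.002]
force: [-1.5, 4.9, 1.0]
width: 0.521
gripper_force: 12.0
```

>>> {"name": "arm_command", "arguments": {
  "targets": [
    [[0, 0, 0, 0, 0, 0], [0, 0, 0, 0, 0, 0], [0, 0, 0, 0, 0, 0], [0, 0, 0, 0, 0, 0], [0, 0, 0, 0, 0, 0], [0, 0, 0, 0, 0, 0], [0, 0, 0, 0, 0, 0], [0, 0, 0, 0, 0, 0]]
  ],
  "jaw": 0.09
}}

```text
clock: 16.8
position: [0.5132, 0.2209, 0.1544]
ee_rot: [0.383, -3.118, 0.0]
force: [-0.0, -0.1, 0.0]
width: 0.981
gripper_force: 0.0
```

>>> {"name": "arm_command", "arguments": {
  "targets": [
    [[0, 0, -0.015, 0, 0, 0], [0, 0, -0.03, 0, 0, 0], [0, 0, -0.03, 0, 0, 0], [0, 0, -0.03, 0, 0, 0], [0, 0, 0, 0, 0, 0], [0, 0, 0, 0, 0, 0]]
  ]
}}

```text
clock: 17.55
position: [0.513, 0.2209, 0.2597]
ee_rot: [-0.383, 3.118, 0.0]
force: [-0.7, 0.0, 0.1]
width: 0.979
gripper_force: 0.0
```

```bash
python3 - <<'E'
from h import *
from cell import arm
s=arm.observe();print(s["force"],s["position"],s["clock"])
im=arm.get_image("scene");np.savez("s4.npz",**im)
cv2.imwrite("pics/s4.png",cv2.resize(im["pixels"][130:260,200:360,::-1],None,fx=4,fy=4))
d=im;P=cloud(d);b=(235,165,265,210)
q=P[b[1]:b[3],b[0]:b[2]].reshape(-1,3);g=d["pixels"][b[1]:b[3],b[0]:b[2]].reshape(-1,3).max(1)
t=q[(g<60)&(q[:,2]>.06)&(q[:,0]>.3)&(q[:,0]<.54)];print(len(t),t.mean(0),t.min(0),t.max(0))
E
```

```text
[-0.74062094  0.00679253  0.07207184] [0.51304231 0.22087872 0.25969012] 17.55
17 [0.50874506 0.21034058 0.15600199] [0.4997075  0.19435991 0.15243179] [0.51901188 0.23095632 0.15983948]
```

View pics/s4.png

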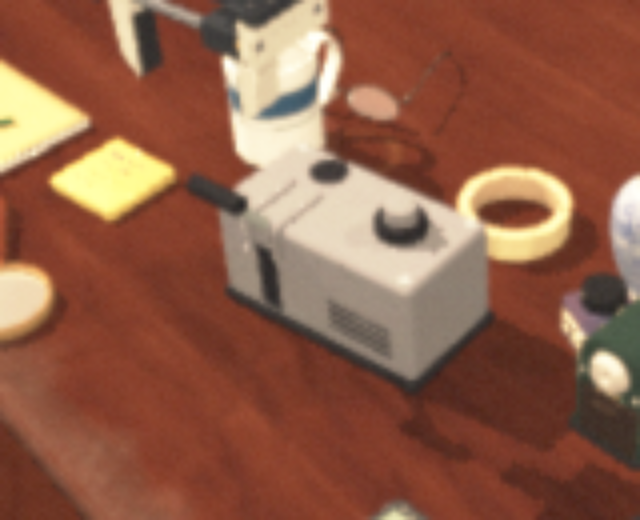

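The lever stands up at crop (215,192), with its top at about z 0.156 as at the start. The button is out again at (402,218), and the gripper is clear.

```bash
python3 -c "
from cell import arm
print(arm.sign_off())"
```

```text
the job is handed in; nothing more can be done
None
```

The safety-switch test is done and handed in: pressing the button dropped the lever, which I then lifted until it clicked; it stays up by itself with the button out again, and the arm never touched the plain unit, mug, tape roll or calculator.

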